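# Rinsed hole saw onto its drying dowel

### The arm

A 7-joint arm with a two-finger parallel gripper is mounted at the origin on the work surface. World frame = base frame: x ahead of the robot, y to its left, z up, the work surface at z = 0. Lengths are in m, angles in rad, forces in N, time in s.
With the tool pointing down it reaches from about 0.425 to 0.875 m from the base axis. Payload 8.4 kg.
Tool frame: the origin (TCP) lies at the very end of the fingers, on their centre line; the grasp point (between the pads) lies 19 mm behind it; z points along the fingers, y is the line along which they close (so a half turn about z gives the same grasp; the last joint's range is limited). The gripper opens to 85 mm and grips with 20 to 120 N. Pads are 22 mm wide; open, the fingers measure 114 mm over their backs; the gripper's body (76 mm by 85 mm) begins 54 mm behind the grasp point. The pads swing forward as they close: fully open they stand 13 mm farther back than shut.
Start: joints at [-1.444, 0.333, 0.04, 1.465, -0.013, 1.343, -0.059], TCP at [0.146, 0.633, 0.231] pointing down, gripper open.
Joint ranges: [-2.58, 2.58], [-0.38, 2.09], [-1.3, 1.39], [0.25, 2.4], [-1.5, 4.64], [0.08, 2.09], [-2.65, 2.65]. Speed limits (rad/s): [2.22, 2.22, 2.79, 2.79, 3.14, 3.14, 3.14].

### API

Orientations are given as a unit quaternion [x, y, z, w].
In Python, from station import robot, viewer, ticket gives the robot as it stands.
- The arm moves only by the tool carry_out, never from a script. Its argument "deltas" is a list of rows, each a list of 3 entries, a list of its own where there are three numbers: the closure, from -1 (fully open) to 1 (shut), then the shift along the tool's x, y, z in m, then the turn, a rotation vector about the tool's x, y, z in rad. A call has 1 to 12 rows; each row shifts and turns the commanded pose from where the row before left it, along the tool's axes as they then stand; what a row does not reach is not made up. A row lasts 1/12 s, in which the tool goes at most 41.7 mm and 7.16 degrees, less where a joint would pass 70% of its speed; a pose out of reach is approached as far as the arm can. A call with a gripper value outside its range is refused whole. The fingers move at their own pace and stop on an object; "force" is the grip in N (left out, the last holds). Time passes only in rows, so rows that do not move let the fingers close. It gives the time, the measured TCP pose, the force, the opening and the grip force at its end, in the units of the state.
- robot.get_obs(): the state, without advancing time (a new reading comes with each control period).
- viewer.capture(name): name is "scene" or "top"; returns the picture (384x512x3 uint8, red, green, blue); there is no depth.
- viewer.camera_info(name): a dict with "camera_matrix" (3x3 intrinsics, pixels), "origin" and "orientation" of the camera in the world. Camera axes: x right, y up, looking along -z (the intrinsics and any distortion apply to the point x, -y, -z); pixel columns grow to the right and rows downward; lengths in m; the calibration is good to about 2 mm. A picture is of the moment at which its call begins. camera_info takes no time and is no camera call.
- ticket.job_done(): hands the job in; it is judged then, once.
The state is a dict: "time_s": time; "q": joint angles; "dq": joint speeds; "tau": joint torques, N m; "tcp_pos": TCP position; "tool_rot": TCP orientation; "force": force on the tool from outside, world axes, zero at the start; "torque": the same for the moment, N m; "finger_gap": finger opening in m; "finger_force": force on a finger pad.
Only numpy, scipy, OpenCV 4.12 (cv2) and the standard library are available. Lean on these libraries where they do the work, as an engineer would, in place of code of your own. Each camera call takes 0.05 s, during which the arm holds its last target. There are 200 camera calls.

### The job

The big hole saw has just been rinsed and lies on its side on the bench. Turn it teeth down and put it on the empty dowel of the drying stand, with the dowel up through the arbor hole in its back, so that it stands square on the board with its teeth down on the wood. The dowel leans a little in its grommet, so feel for the hole and ease the saw on without forcing it, then let go; leave the two other saws and the hex keys, mallet and jar alone.

Things in the scene. Friction and masses are not known exactly. Their poses are not given: they have to be found in the camera images.
- holesaw: The big hole saw: a bare steel cup, 57 mm outside diameter, 50 mm long, 3 mm wall, about 190 g. Origin: middle of its axis, 25 mm from either end; its own x axis runs along the saw's axis from the teeth to the back plate. It starts lying on its side on the bench (origin 28.5 mm up), teeth pointing towards the robot within 35 degrees; faint flats on its outside keep it from rolling.
- teeth (a point): Centre of the hole saw's open, toothed end, on its axis, 25 mm from its origin. The mouth is 51 mm wide and the inside 45 mm deep.
- back (a point): Centre of the outer face of the hole saw's closed end, on its axis, 25 mm from its origin: the middle of the round 16 mm arbor hole through the 5 mm thick back plate.
- stand: Drying stand, fixed to the bench at the left or right: plywood board 170 x 190 x 20 mm with three wooden dowels. Origin: on the bench under the foot of the empty dowel, the one nearest the robot; z up. The board spans -50 to 120 mm in its own x, 95 mm to either side in y, and is turned up to 25 degrees about the vertical. The other dowels are at x 85, y 46 and -46 mm.
- dowel_foot (a point): Foot of the empty dowel, on its axis at the board's top face, 20 mm above the bench. Dowels are 15 mm thick, 75 mm high above the board, edge of the tip broken 0.5 mm. This one leans in its 3 mm high rubber grommet by up to 4.6 degrees about both stand axes, each time otherwise: its untracked tip is up to 8 mm off from above the foot. Firm: side pushes under 25 N do not shift it.
- saw_left: Smaller hole saw, 44 mm diameter, 50 mm long, standing teeth down on the dowel at the stand's x 85, y 46 mm or on the other rear dowel; origin at the centre of its toothed rim on the board, z up. Leave alone.
- saw_right: Smaller hole saw, 38 mm diameter, 50 mm long, standing teeth down on the other rear dowel; origin as before. Leave alone.
- hex_keys: Chrome hex keys standing in a black holder 30 x 105 x 30 mm, 115 mm tall in all, in the row at the far side of the bench; origin at the centre of its underside. Leave alone.
- mallet: Blue mallet lying in the row at the far side of the bench, head 60 mm in diameter and 91 mm long, handle 230 mm along its own -y; origin under the head. Leave alone.
- rivet_jar: Glass jam jar of rivets with a metal lid, 66 mm in diameter and 89 mm tall, in the row at the far side of the bench; origin at the centre of its underside. Leave alone.
There are look-alikes about, which are no part of the job. Leave any green, pink or turquoise look-alike of the holesaw alone.

How it is judged:
At the end, for the whole second after the job is handed in: The big hole saw stands teeth down over the empty dowel, its axis within 8 mm of the dowel's foot and within 4 degrees of upright, its teeth within 3 mm of the board's top face, released and at rest (horizontal distance between holesaw and dowel_foot below 0.008 m and angle between holesaw's own x axis and vertical below 0.07 rad and z of teeth in the frame of stand below 0.023 m and linear speed of holesaw below 0.01 m/s); the robot touches nothing.
It fails at once if the hole saw is forced onto the stand (more than 60 N between them) (contact force between holesaw and stand above 60 N).
It fails at once if one of the other saws is shifted by more than 15 mm (distance of any of saw_left, saw_right from where it was at the start of the episode above 0.015 m).
It fails at once if the hex keys, the mallet or the rivet jar is shifted by more than 20 mm (distance of any of hex_keys, mallet, rivet_jar from where it was at the start of the episode above 0.02 m).
It also fails if it takes over 64 s, if anything falls off the work surface, if the arm or the gripper's body presses on something with over 40 N, if the wrist force passes 120 N, or if a joint passes its speed limit or range.

## Working session

There is one attempt and no reset: what is moved stays moved. The work goes in short steps, Python scripts to look and compute and a tool call to move; the robot and the scene stay as the last step left them, time stands still between calls to the robot, and variables do not carry over. Pictures are saved under pics/ and viewed, at most 12 in all, crops included, and the job is handed in when it is done.

Besides the shell and the picture viewer there is one more tool, called after "Call:" by a JSON object that holds its "op" and its "data", one argument or row to a line. carry_out: Moves the arm, as the interface text tells. Its arguments: {"type":"object","properties":{"deltas":{"type":"array"},"force":{"type":"number"}},"required":["deltas"]}

```bash
ls; mkdir -p pics; python3 - <<'E'
from station import robot, viewer, ticket
import cv2
for n in("scene","top"):
    cv2.imwrite(f"pics/{n}0.png",viewer.capture(n)[:,:,::-1]); print(viewer.camera_info(n))
print(robot.get_obs())
E
```

```text
pics
{'camera_matrix': array([[352.51462956,   0.        , 253.74271882],
       [  0.        , 352.51462956, 189.76185798],
       [  0.        ,   0.        ,   1.        ]]), 'origin': array([1.31876203, 0.17491863, 0.53651319]), 'orientation': array([0.28665199, 0.37844493, 0.7028979 , 0.52966463])}
{'camera_matrix': array([[492.57752244,   0.        , 254.48191272],
       [  0.        , 492.57752244, 184.9174216 ],
       [  0.        ,   0.        ,   1.        ]]), 'origin': array([ 0.51306428, -0.03175163,  1.16872881]), 'orientation': array([-0.01803172,  0.02928223,  0.71305678, -0.7002624 ])}
{'time_s': 0.1, 'q': array([-1.44419769,  0.33385342,  0.03986123,  1.46617977, -0.01336447,
        1.34330332, -0.05854628]), 'dq': array([-0.00071831, -0.00175338,  0.00196458, -0.00079526, -0.00169297,
       -0.00243616, -0.00054898]), 'tau': array([ 5.13852836e-03, -6.60015392e+01,  1.37101393e+00, -4.06479156e+01,
        1.70365989e-02,  8.92410928e-03,  1.47739638e-05]), 'tcp_pos': array([0.1454622 , 0.63309135, 0.23050304]), 'tool_rot': array([ 1.12680658e-01,  9.93630979e-01, -7.39099571e-04, -1.85777292e-05]), 'force': array([-0.26185284,  0.3186989 , -0.21604216]), 'torque': array([ 0.01802074,  0.01464536, -0.02630573]), 'finger_force': 0.0, 'finger_gap': 0.08546294190743557}
```

View pics/scene0.png

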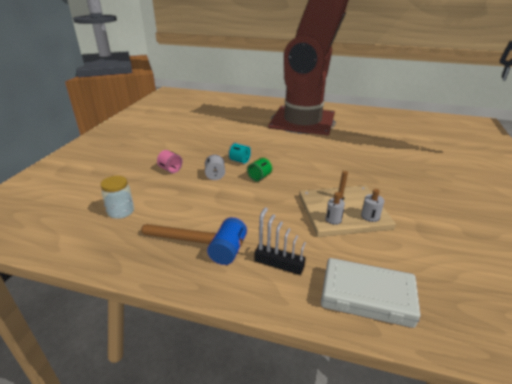

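View pics/top0.png

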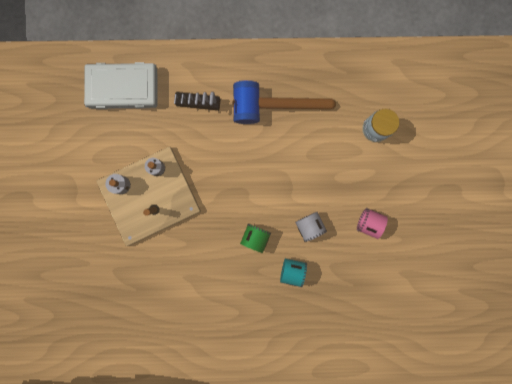

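Top view: the candidates for the big saw are gray (311,227), green (256,238), turquoise (294,272) and pink (373,224). Only the gray one is bare steel, so I choose it. The stand is at left, with the empty dowel near (150,210). A close crop should confirm the saw.

```bash
cat > h.py <<'E'
import numpy as np
from scipy.spatial.transform import Rotation as R
from station import robot, viewer, ticket
I={n:viewer.camera_info(n) for n in("scene","top")}
def proj(n,P):
    i=I[n]; p=R.from_quat(i["orientation"]).inv().apply(np.atleast_2d(P)-i["origin"])*[1,-1,-1]
    q=p@i["camera_matrix"].T; return q[:,:2]/q[:,2:]
def ray(n,uv,z):
    i=I[n]; d=np.linalg.inv(i["camera_matrix"])@[uv[0],uv[1],1]
    d=R.from_quat(i["orientation"]).apply(d*[1,-1,-1]); return i["origin"]+d*(z-i["origin"][2])/d[2]
E
python3 - <<'E'
from h import *
import cv2
t=cv2.imread("pics/top0.png"); s=cv2.imread("pics/scene0.png")
c=lambda im,x,y,w,h,k:cv2.resize(im[y:y+h,x:x+w],None,fx=k,fy=k,interpolation=cv2.INTER_CUBIC)
a=np.hstack([c(t,90,140,120,110,3.25)[:357],c(t,285,200,50,44,8)[:357,:]][:2]) if 0 else None
A=c(t,92,142,115,110,3.4); B=c(t,286,202,50,50,7.48)
A=cv2.resize(A,(391,374)); B=cv2.resize(B,(374,374))
C=c(s,295,165,100,72,2.2); D=c(s,190,143,50,45,3.5)
H=158; C=cv2.resize(C,(391,H+60)); D=cv2.resize(D,(374,H+60))
cv2.imwrite("pics/crop0.png",np.vstack([np.hstack([A,B]),np.hstack([C,D])]))
for n,uv,z in [("top",(311,227),.0285),("scene",(214,167),.0285),("top",(256,238),.0285)]: print(n,ray(n,uv,z))
E
```

```text
top [ 0.48956966 -0.17941678  0.0285    ]
scene [ 0.49138788 -0.18044808  0.0285    ]
top [ 0.46672292 -0.05183214  0.0285    ]
```

View pics/crop0.png

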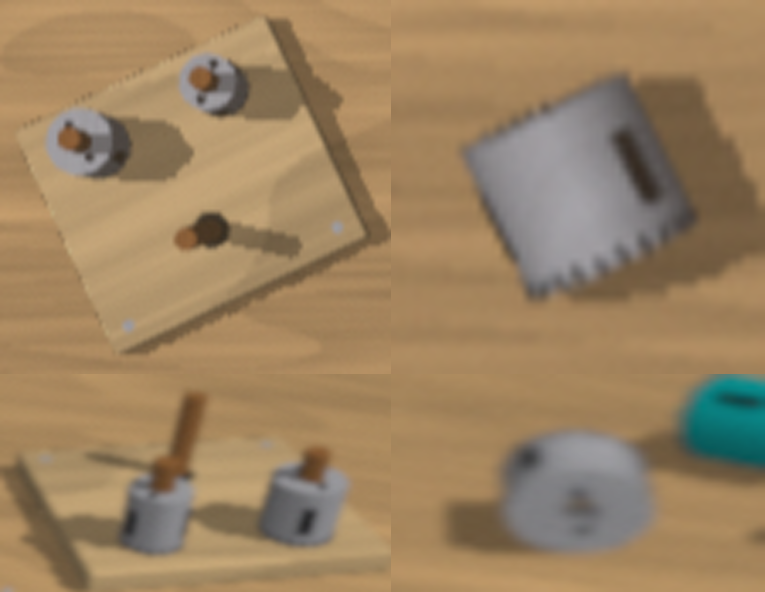

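Crop: the gray saw is bare steel with teeth to the lower right, towards the robot. Its corners in the crop are (462,150), (625,75) at the back and (530,300), (695,215) at the teeth. The stand corners, the dowel foot at (210,230) and the tip at (186,238) are clear, so I can compute poses.

```bash
cat >> h.py <<'E'
def plan(P,Rt,n=None,g=-1,nd=3):
    """print rows from the measured pose to TCP pos P, rotation Rt"""
    o=robot.get_obs(); p=o["tcp_pos"]; R0=R.from_quat(o["tool_rot"]); P=np.asarray(P)
    rv=(R0.inv()*Rt).as_rotvec(); d=np.linalg.norm(P-p); a=np.linalg.norm(rv)
    n=n or int(np.ceil(max(d/.035,a/.11,1)))
    print("from",p.round(4),"d",d.round(4),"rot",np.degrees(a).round(1),"n",n)
    Rc=R0; pc=p
    rows=[]
    for k in range(n):
        s=Rc.inv().apply(p+(P-p)*(k+1)/n-pc).round(nd); w=(rv/n).round(nd)
        pc=pc+Rc.apply(s); Rc=Rc*R.from_rotvec(w); rows.append([g,s.tolist(),w.tolist()])
    print(rows)
def tool(yaw,tilt):
    """x toward robot-ish; tool z = forward(yaw)*sin(tilt) - up*cos(tilt); y horizontal"""
    f=np.array([np.cos(yaw),np.sin(yaw),0]); u=np.array([0,0,1.])
    z=f*np.sin(tilt)-u*np.cos(tilt); x=-(f*np.cos(tilt)+u*np.sin(tilt))
    return R.from_matrix(np.c_[x,np.cross(z,x),z])
E
python3 - <<'E'
from h import *
B=lambda c:(286+(c[0]-391)/7.48-.0,202+c[1]/7.48)
A=lambda c:(92+c[0]*115/391,142+c[1]*110/374)
C=lambda c:(295+c[0]*100/391,165+(c[1]-374)*72/218)
bl,br,fl,fr=[ray("top",B(c),.0285) for c in[(462,150),(625,75),(530,300),(695,215)]]
m=lambda a,b:(a+b)/2
ax=m(bl,br)-m(fl,fr); print("saw",(bl+br+fl+fr)/4,"len",np.linalg.norm(ax),"wid",np.linalg.norm(bl-br),np.linalg.norm(fl-fr),"yaw",np.arctan2(ax[1],ax[0]))
k=np.array([ray("top",A(c),.02)for c in[(118,352),(365,237),(18,133),(265,17)]])
L=np.array([[-.05,.095],[-.05,-.095],[.12,.095],[.12,-.095]])
l0=L-L.mean(0);k0=k[:,:2]-k[:,:2].mean(0)
yaw=np.arctan2((l0[:,0]*k0[:,1]-l0[:,1]*k0[:,0]).sum(),(l0*k0).sum())
Rm=np.array([[np.cos(yaw),-np.sin(yaw)],[np.sin(yaw),np.cos(yaw)]])
res=k0-l0@Rm.T; o=k[:,:2].mean(0)-Rm@L.mean(0)
print("stand",o,yaw,"res",res.round(4).tolist())
print("foot px",ray("top",A((210,230)),.021),"tip top",ray("top",A((186,238)),.095),"scene tip",ray("scene",C((193,397)),.095))
print("rear dowel tips",ray("top",A((72,138)),.095),ray("top",A((203,78)),.095),"exp",[ (o+Rm@[.085,s*.046]) for s in(1,-1)])
o_=robot.get_obs()
Rr=tool(0.43,-.35); print(Rr.as_matrix().round(2))
E
```

```text
saw [ 0.49022437 -0.17944856  0.0285    ] len 0.049351515804880924 wid 0.05571336788596415 0.05749724752680388 yaw 0.42132911331270584
stand [0.53611004 0.18220402] 0.4216435338130109 res [[0.0032, -0.0015], [0.0004, 0.0035], [-0.0015, -0.0031], [-0.0021, 0.0011]]
foot px [0.53643659 0.18403258 0.021     ] tip top [0.53011012 0.18541213 0.095     ] scene tip [0.53641616 0.184826   0.095     ]
rear dowel tips [0.59536804 0.25787297 0.095     ] [0.63254597 0.17411859 0.095     ] exp [array([0.59483954, 0.25896238]), array([0.63249151, 0.17501996])]
[[-0.85 -0.42 -0.31]
 [-0.39  0.91 -0.14]
 [ 0.34  0.   -0.94]]
```

```bash
python3 - <<'E'
from h import *
plan([.45,.40,.30],tool(.42,0.0),n=12)
E
```

```text
from [0.1455 0.6331 0.2305] d 0.3897 rot 37.0 n 12
[[-1, [-0.029, -0.013, -0.006], [-0.0, -0.0, -0.054]], [-1, [-0.028, -0.015, -0.006], [-0.0, -0.0, -0.054]], [-1, [-0.028, -0.016, -0.005], [-0.0, -0.0, -0.054]], [-1, [-0.026, -0.018, -0.006], [-0.0, -0.0, -0.054]], [-1, [-0.026, -0.019, -0.006], [-0.0, -0.0, -0.054]], [-1, [-0.024, -0.021, -0.006], [-0.0, -0.0, -0.054]], [-1, [-0.024, -0.022, -0.005], [-0.0, -0.0, -0.054]], [-1, [-0.022, -0.023, -0.006], [-0.0, -0.0, -0.054]], [-1, [-0.021, -0.024, -0.006], [-0.0, -0.0, -0.054]], [-1, [-0.019, -0.025, -0.006], [-0.0, -0.0, -0.054]], [-1, [-0.018, -0.027, -0.005], [-0.0, -0.0, -0.054]], [-1, [-0.017, -0.027, -0.006], [-0.0, -0.0, -0.054]]]
```

Call:
{"op": "carry_out", "data": {
  "deltas": [
    [-1,[-0.029,-0.013,-0.006],[0,0,-0.054]],
    [-1,[-0.028,-0.015,-0.006],[0,0,-0.054]],
    [-1,[-0.028,-0.016,-0.005],[0,0,-0.054]],
    [-1,[-0.026,-0.018,-0.006],[0,0,-0.054]],
    [-1,[-0.026,-0.019,-0.006],[0,0,-0.054]],
    [-1,[-0.024,-0.021,-0.006],[0,0,-0.054]],
    [-1,[-0.024,-0.022,-0.005],[0,0,-0.054]],
    [-1,[-0.022,-0.023,-0.006],[0,0,-0.054]],
    [-1,[-0.021,-0.024,-0.006],[0,0,-0.054]],
    [-1,[-0.019,-0.025,-0.006],[0,0,-0.054]],
    [-1,[-0.018,-0.027,-0.005],[0,0,-0.054]],
    [-1,[-0.017,-0.027,-0.006],[0,0,-0.054]]
  ]
}}

```text
time_s: 1.1
tcp_pos: [0.4508, 0.3988, 0.3002]
tool_rot: [-0.211, 0.978, -0.0, -0.0]
force: [0.8, 1.2, -0.3]
finger_gap: 0.0853
finger_force: 0.0
```

```bash
cat > g.py <<'E'
from h import *
s=np.array([.4902,-.1794,.027]);yaw=.421
G=s+.006*np.array([np.cos(yaw),np.sin(yaw),0])
Rg=tool(yaw,-.3); z=Rg.as_matrix()[:,2]
T=lambda back:G+(.019-back)*z
E
python3 - <<'E'
from g import *
print(robot.get_obs()["q"].round(2),robot.get_obs()["time_s"])
t=T(.12); plan([t[0],t[1],.19],Rg,n=22)
E
```

```text
[-0.96  0.21  0.19  1.49 -0.04  1.45  1.23] 1.1
from [0.4508 0.3988 0.3002] d 0.5787 rot 17.2 n 22
[[-1, [0.008, -0.025, 0.005], [-0.0, 0.014, 0.0]], [-1, [0.007, -0.024, 0.005], [-0.0, 0.014, 0.0]], [-1, [0.007, -0.025, 0.005], [-0.0, 0.014, 0.0]], [-1, [0.008, -0.025, 0.006], [-0.0, 0.014, 0.0]], [-1, [0.007, -0.024, 0.005], [-0.0, 0.014, 0.0]], [-1, [0.007, -0.025, 0.006], [-0.0, 0.014, 0.0]], [-1, [0.007, -0.025, 0.005], [-0.0, 0.014, 0.0]], [-1, [0.007, -0.024, 0.006], [-0.0, 0.014, 0.0]], [-1, [0.007, -0.025, 0.006], [-0.0, 0.014, 0.0]], [-1, [0.007, -0.025, 0.006], [-0.0, 0.014, 0.0]], [-1, [0.007, -0.025, 0.006], [-0.0, 0.014, 0.0]], [-1, [0.007, -0.024, 0.006], [-0.0, 0.014, 0.0]], [-1, [0.006, -0.025, 0.006], [-0.0, 0.014, 0.0]], [-1, [0.007, -0.025, 0.007], [-0.0, 0.014, 0.0]], [-1, [0.006, -0.024, 0.006], [-0.0, 0.014, 0.0]], [-1, [0.007, -0.025, 0.006], [-0.0, 0.014, 0.0]], [-1, [0.006, -0.025, 0.007], [-0.0, 0.014, 0.0]], [-1, [0.006, -0.024, 0.007], [-0.0, 0.014, 0.0]], [-1, [0.006, -0.025, 0.006], [-0.0, 0.014, 0.0]], [-1, [0.006, -0.025, 0.007], [-0.0, 0.014, 0.0]], [-1, [0.006, -0.024, 0.007], [-0.0, 0.014, 0.0]], [-1, [0.006, -0.025, 0.007], [-0.0, 0.014, 0.0]]]
```

Call:
{"op": "carry_out", "data": {
  "deltas": [
    [-1,[0.007,-0.025,0.005],[0,0.014,0]],
    [-1,[0.007,-0.025,0.005],[0,0.014,0]],
    [-1,[0.007,-0.025,0.005],[0,0.014,0]],
    [-1,[0.007,-0.025,0.005],[0,0.014,0]],
    [-1,[0.007,-0.025,0.005],[0,0.014,0]],
    [-1,[0.007,-0.025,0.005],[0,0.014,0]],
    [-1,[0.007,-0.025,0.006],[0,0.014,0]],
    [-1,[0.007,-0.025,0.006],[0,0.014,0]],
    [-1,[0.007,-0.025,0.006],[0,0.014,0]],
    [-1,[0.007,-0.025,0.006],[0,0.014,0]],
    [-1,[0.007,-0.025,0.006],[0,0.014,0]],
    [-1,[0.007,-0.025,0.006],[0,0.014,0]]
  ]
}}

```text
time_s: 2.1
tcp_pos: [0.4914, 0.0887, 0.2406]
tool_rot: [-0.209, 0.974, -0.018, -0.083]
force: [0.8, -0.5, 0.0]
finger_gap: 0.0853
finger_force: 0.0
```

Call:
{"op": "carry_out", "data": {
  "deltas": [
    [-1,[0.007,-0.025,0.006],[0,0.014,0]],
    [-1,[0.007,-0.025,0.006],[0,0.014,0]],
    [-1,[0.006,-0.025,0.006],[0,0.014,0]],
    [-1,[0.006,-0.025,0.006],[0,0.014,0]],
    [-1,[0.006,-0.025,0.006],[0,0.014,0]],
    [-1,[0.006,-0.025,0.007],[0,0.014,0]],
    [-1,[0.006,-0.025,0.007],[0,0.014,0]],
    [-1,[0.006,-0.025,0.007],[0,0.014,0]],
    [-1,[0.006,-0.024,0.007],[0,0.014,0]],
    [-1,[0.006,-0.024,0.007],[0,0.014,0]]
  ]
}}

```text
time_s: 2.93
tcp_pos: [0.5244, -0.1682, 0.1914]
tool_rot: [-0.207, 0.966, -0.032, -0.151]
force: [0.0, 1.1, -0.1]
finger_gap: 0.0857
finger_force: 0.0
```

```bash
python3 - <<'E'
from g import *
print(robot.get_obs()["q"].round(2),robot.get_obs()["time_s"])
plan(T(.05),Rg,n=4); print(T(.05),T(0),Rg.as_quat())
E
```

```text
[-0.31  0.37  0.56  1.6  -0.01  1.47  2.24] 2.9333
from [ 0.5244 -0.1682  0.1914] d 0.1364 rot 0.5 n 4
[[-1, [-0.005, 0.001, 0.034], [-0.0, -0.002, 0.0]], [-1, [-0.006, 0.001, 0.033], [-0.0, -0.002, 0.0]], [-1, [-0.005, 0.001, 0.034], [-0.0, -0.002, 0.0]], [-1, [-0.005, 0.001, 0.034], [-0.0, -0.002, 0.0]]]
[ 0.50403727 -0.17320405  0.05661543] [ 0.49055149 -0.17924261  0.00884861] [-0.20660262  0.9669455  -0.03122493 -0.14613952]
```

Call:
{"op": "carry_out", "data": {
  "deltas": [
    [-1,[-0.005,0.001,0.034],[0,-0.002,0]],
    [-1,[-0.006,0.001,0.033],[0,-0.002,0]],
    [-1,[-0.005,0.001,0.034],[0,-0.002,0]],
    [-1,[-0.005,0.001,0.034],[0,-0.002,0]],
    [-1,[0,0,0],[0,0,0]]
  ]
}}

```text
time_s: 3.35
tcp_pos: [0.4993, -0.1711, 0.0514]
tool_rot: [-0.207, 0.966, -0.03, -0.151]
force: [-0.8, -0.0, -1.4]
finger_gap: 0.0854
finger_force: 0.0
```

```bash
python3 - <<'E'
from g import *
plan(T(0),Rg,n=4,nd=4)
E
```

```text
from [ 0.4993 -0.1711  0.0514] d 0.0442 rot 0.6 n 4
[[-1, [-0.0005, -0.001, 0.011], [0.0011, -0.0021, 0.0005]], [-1, [-0.0005, -0.001, 0.011], [0.0011, -0.0021, 0.0005]], [-1, [-0.0005, -0.001, 0.011], [0.0011, -0.0021, 0.0005]], [-1, [-0.0005, -0.001, 0.011], [0.0011, -0.0021, 0.0005]]]
```

Go down, check contact, and close with force 60.

Call:
{"op": "carry_out", "data": {
  "deltas": [
    [-1,[-0.0005,-0.001,0.011],[0.001,-0.002,0]],
    [-1,[-0.0005,-0.001,0.011],[0.001,-0.002,0]],
    [-1,[-0.0005,-0.001,0.011],[0.001,-0.002,0]],
    [-1,[-0.0005,-0.001,0.01],[0.001,-0.002,0]],
    [-1,[0,0,0],[0,0,0]]
  ]
}}

```text
time_s: 3.77
tcp_pos: [0.4951, -0.1803, 0.0141]
tool_rot: [-0.207, 0.967, -0.032, -0.143]
force: [0.0, -0.7, -0.7]
finger_gap: 0.0858
finger_force: 0.0
```

Call:
{"op": "carry_out", "data": {
  "deltas": [
    [1,[0,0,0],[0,0,0]],
    [1,[0,0,0],[0,0,0]],
    [1,[0,0,0],[0,0,0]],
    [1,[0,0,0],[0,0,0]],
    [1,[0,0,0],[0,0,0]],
    [1,[0,0,0],[0,0,0]],
    [1,[0,0,0],[0,0,0]],
    [1,[0,0,0],[0,0,0]]
  ],
  "force": 60
}}

```text
time_s: 4.43
tcp_pos: [0.4971, -0.1798, 0.0161]
tool_rot: [-0.208, 0.967, -0.033, -0.141]
force: [0.2, 0.2, 6.3]
finger_gap: 0.0559
finger_force: 64.3
```

```bash
cat >> g.py <<'E'
import json,os
E
python3 - <<'E'
from g import *
o=robot.get_obs(); Rt=R.from_quat(o["tool_rot"]); z=Rt.as_matrix()
print(z.round(3))
off=Rt.inv().apply(np.array([.4902,-.1794,.0285])-o["tcp_pos"]); axd=Rt.inv().apply([np.cos(.421),np.sin(.421),0]); print("off",off,"axis",axd)
tilt=np.arctan2(-z[2,0]*1,-z[2,2]); print("tilt",tilt)
plan([.52,-.12,.28],tool(.421,.3),n=12,g=1)
E
```

```text
[[-0.874 -0.411 -0.259]
 [-0.393  0.912 -0.122]
 [ 0.286 -0.005 -0.958]]
off [ 0.00943756  0.00315861 -0.01010936] axis [-0.95814034 -0.00272678 -0.28628598]
tilt -0.2903619381324311
from [ 0.4971 -0.1798  0.0161] d 0.2715 rot 33.8 n 12
[[1, [0.003, 0.004, -0.022], [-0.0, -0.049, 0.0]], [1, [0.001, 0.003, -0.022], [-0.0, -0.049, 0.0]], [1, [0.001, 0.004, -0.023], [-0.0, -0.049, 0.0]], [1, [-0.001, 0.004, -0.022], [-0.0, -0.049, 0.0]], [1, [-0.002, 0.003, -0.022], [-0.0, -0.049, 0.0]], [1, [-0.002, 0.004, -0.023], [-0.0, -0.049, 0.0]], [1, [-0.004, 0.004, -0.021], [-0.0, -0.049, 0.0]], [1, [-0.005, 0.003, -0.022], [-0.0, -0.049, 0.0]], [1, [-0.006, 0.004, -0.022], [-0.0, -0.049, 0.0]], [1, [-0.007, 0.004, -0.021], [-0.0, -0.049, 0.0]], [1, [-0.008, 0.003, -0.021], [-0.0, -0.049, 0.0]], [1, [-0.009, 0.004, -0.02], [-0.0, -0.049, 0.0]]]
```

Call:
{"op": "carry_out", "data": {
  "deltas": [
    [1,[0.006,0,-0.02],[0,0,0]],
    [1,[0.006,0,-0.02],[0,0,0]],
    [1,[0.001,0.004,-0.023],[0,-0.049,0]],
    [1,[-0.001,0.004,-0.022],[0,-0.049,0]],
    [1,[-0.002,0.003,-0.022],[0,-0.049,0]],
    [1,[-0.002,0.004,-0.023],[0,-0.049,0]],
    [1,[-0.004,0.004,-0.022],[0,-0.049,0]],
    [1,[-0.005,0.004,-0.022],[0,-0.049,0]],
    [1,[-0.006,0.004,-0.022],[0,-0.049,0]],
    [1,[-0.007,0.004,-0.021],[0,-0.049,0]],
    [1,[-0.008,0.004,-0.021],[0,-0.049,0]],
    [1,[-0.009,0.004,-0.02],[0,-0.049,0]]
  ]
}}

```text
time_s: 5.43
tcp_pos: [0.5335, -0.119, 0.2746]
tool_rot: [-0.209, 0.973, 0.019, 0.098]
force: [1.2, 0.5, -1.8]
finger_gap: 0.0559
finger_force: 64.4
```

```bash
python3 - <<'E'
from g import *
print(robot.get_obs()["q"].round(2))
# held saw upright target above dowel: wanted tilt, TCP from offset
Rf=tool(.40,np.pi/2-.2904)
off=np.array([.0094,0,-.0101])
P=np.array([.535,.184,.19])-Rf.apply(off); print(P, Rf.apply([-.958,0,-.286]))
plan(P+[-.03,-.03,0],Rf,n=12,g=1)
E
```

```text
[-0.32 -0.04  0.53  1.81 -0.1   1.2   2.23]
[0.54639229 0.18881658 0.19611443] [2.61945362e-04 1.10748723e-04 9.99779935e-01]
from [ 0.5335 -0.119   0.2746] d 0.2892 rot 61.9 n 12
[[1, [-0.007, 0.022, 0.008], [0.001, -0.09, 0.002]], [1, [-0.006, 0.021, 0.008], [0.001, -0.09, 0.002]], [1, [-0.005, 0.022, 0.009], [0.001, -0.09, 0.002]], [1, [-0.004, 0.022, 0.01], [0.001, -0.09, 0.002]], [1, [-0.003, 0.022, 0.01], [0.001, -0.09, 0.002]], [1, [-0.003, 0.022, 0.01], [0.001, -0.09, 0.002]], [1, [-0.001, 0.021, 0.01], [0.001, -0.09, 0.002]], [1, [-0.001, 0.022, 0.01], [0.001, -0.09, 0.002]], [1, [0.0, 0.022, 0.01], [0.001, -0.09, 0.002]], [1, [0.002, 0.022, 0.01], [0.001, -0.09, 0.002]], [1, [0.002, 0.022, 0.01], [0.001, -0.09, 0.002]], [1, [0.003, 0.022, 0.009], [0.001, -0.09, 0.002]]]
```

Call:
{"op": "carry_out", "data": {
  "deltas": [
    [1,[-0.007,0.022,0.008],[0.001,-0.09,0.002]],
    [1,[-0.006,0.022,0.008],[0.001,-0.09,0.002]],
    [1,[-0.005,0.022,0.009],[0.001,-0.09,0.002]],
    [1,[-0.004,0.022,0.01],[0.001,-0.09,0.002]],
    [1,[-0.003,0.022,0.01],[0.001,-0.09,0.002]],
    [1,[-0.003,0.022,0.01],[0.001,-0.09,0.002]],
    [1,[-0.001,0.022,0.01],[0.001,-0.09,0.002]],
    [1,[-0.001,0.022,0.01],[0.001,-0.09,0.002]],
    [1,[0,0.022,0.01],[0.001,-0.09,0.002]],
    [1,[0.002,0.022,0.01],[0.001,-0.09,0.002]],
    [1,[0.002,0.022,0.01],[0.001,-0.09,0.002]],
    [1,[0.003,0.022,0.009],[0.001,-0.09,0.002]]
  ]
}}

```text
time_s: 6.43
tcp_pos: [0.583, 0.1443, 0.299]
tool_rot: [-0.173, 0.842, 0.114, 0.498]
force: [33.6, -34.6, 15.8]
finger_gap: 0.0556
finger_force: 65.5
```

```bash
python3 - <<'E'
from g import *
import cv2
print(robot.get_obs()["q"].round(2))
Rf=tool(.40,np.pi/2-.2904)
off=np.array([.0094,0,-.0101])
P=np.array([.535,.184,.17])-Rf.apply(off)
plan(P,Rf,g=1)
t=viewer.capture("top")[:,:,::-1];s=viewer.capture("scene")[:,:,::-1]
c=lambda im,x,y,w,h:cv2.resize(im[y:y+h,x:x+w],(400,400),interpolation=cv2.INTER_CUBIC)
cv2.imwrite("pics/c1.png",np.hstack([c(t,80,130,150,150),c(s,270,90,150,150)]))
E
```

```text
[-0.59 -0.38  0.33  2.4  -0.93  0.08  2.65]
from [0.583  0.1443 0.299 ] d 0.1357 rot 12.1 n 4
[[1, [0.029, 0.013, 0.011], [0.006, -0.052, -0.003]], [1, [0.03, 0.014, 0.01], [0.006, -0.052, -0.003]], [1, [0.03, 0.013, 0.008], [0.006, -0.052, -0.003]], [1, [0.03, 0.014, 0.007], [0.006, -0.052, -0.003]]]
```

View pics/c1.png

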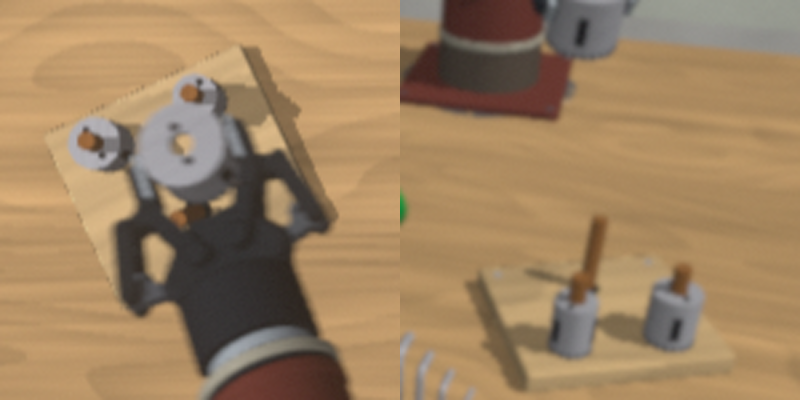

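The view shows the saw upright-ish, seen from its back, but the joints sit on their limits (q2, q4, q6, q7). A forward-horizontal tool is out of reach here. I'll identify the kinematics to pick a feasible approach direction.

```bash
cat > kin.py <<'E'
from h import *
import itertools
D=[([-1.4442,.33385,.03986,1.46618,-.01336,1.3433,-.05855],[.1455,.6331,.2305],[.11268,.99363,-.00074,0]),
([-.96,.21,.19,1.49,-.04,1.45,1.23],[.4508,.3988,.3002],[-.211,.978,0,0]),
([-.31,.37,.56,1.6,-.01,1.47,2.24],[.5244,-.1682,.1914],[-.207,.966,-.032,-.151]),
([-.32,-.04,.53,1.81,-.1,1.2,2.23],[.5335,-.119,.2746],[-.209,.973,.019,.098]),
([-.59,-.38,.33,2.4,-.93,.08,2.65],[.583,.1443,.299],[-.173,.842,.114,.498])]
def rots(q,s,c0,c1):
    ax="zyzyzyz"; M=R.from_euler("z",c0); out=[M]
    for a,qi,si in zip(ax,q,s): M=M*R.from_euler(a,si*qi); out.append(M)
    out[-1]=out[-1]*R.from_euler("z",c1); return out
if __name__=="__main__":
    best=[]
    for s in itertools.product([1,-1],repeat=7):
        if s[1]<0: continue
        for c0 in(0,np.pi/2,np.pi,-np.pi/2):
            for c1 in(0,np.pi/2,np.pi,-np.pi/2):
                e=max((rots(q,s,c0,c1)[-1].inv()*R.from_quat(t)).magnitude() for q,p,t in D); best.append((e,s,c0,c1))
    best.sort(key=lambda b:b[0])
    for b in best[:4]:
        _,s,c0,c1=b
        A=[];y=[]
        for q,p,t in D:
            r=rots(q,s,c0,c1)
            A.append(np.c_[[0,0,1],r[1].as_matrix()[:,:2],r[3].as_matrix(),r[5].as_matrix(),r[7].as_matrix()[:,2]]);y.append(p)
        A=np.vstack(A);y=np.hstack(y); lam=.003
        x=np.linalg.lstsq(np.vstack([A,lam*np.eye(A.shape[1])]),np.r_[y,np.zeros(A.shape[1])],rcond=None)[0]
        print(np.round(b[0],3),s,b[2:],x.round(3),"res",np.abs(A@x-y).max().round(4))
E
python3 kin.py; python3 -c "
from station import robot;o=robot.get_obs();print({k:list(map(float,o[k])) for k in('q','tcp_pos','tool_rot','force')})"
```

```text
0.006 (-1, 1, -1, 1, -1, 1, -1) (0, 1.5707963267948966) [ 0.252  0.001 -0.028 -0.011 -0.026  0.49   0.007  0.008  0.511  0.364] res 0.0017
0.763 (-1, 1, -1, -1, -1, -1, -1) (3.141592653589793, -1.5707963267948966) [ 0.01  -0.324 -0.457 -0.734  0.848 -0.418 -0.127 -0.332 -0.132 -0.724] res 0.0578
0.853 (1, 1, 1, 1, 1, 1, 1) (0, -1.5707963267948966) [ 0.996  1.196  1.375 -0.148 -0.043 -2.665  0.082 -0.89  -0.774 -1.739] res 0.2641
1.012 (-1, 1, -1, -1, -1, -1, -1) (-1.5707963267948966, 0) [ 0.193 -0.15   0.068  0.357  0.545  0.136  0.046  0.021  0.183  0.053] res 0.0442
{'q': [-0.5923928749127887, -0.3806401961032093, 0.3196467677314671, 2.396980500003403, -0.9348467523289948, 0.08875583840998767, 2.653923282485558], 'tcp_pos': [0.5804942774627334, 0.15177602460959969, 0.29888450970281466], 'tool_rot': [-0.17838752410227446, 0.8416545371298096, 0.11727681292063592, 0.49602588695011113], 'force': [0.11720951237130417, -0.31371118988700814, -2.12061243830168]}
```

```bash
cat > ik.py <<'E'
from kin import *
from scipy.optimize import least_squares
S=(-1,1,-1,1,-1,1,-1); X=np.array([.252,.001,-.028,-.011,-.026,.49,.007,.008,.511,.364])
lo=np.array([-2.58,-.38,-1.3,.25,-1.5,.08,-2.65])+.04; hi=np.array([2.58,2.09,1.39,2.4,4.64,2.09,2.65])-.04
def fk(q):
    r=rots(q,S,0,np.pi/2)
    return np.c_[[0,0,1],r[1].as_matrix()[:,:2],r[3].as_matrix(),r[5].as_matrix(),r[7].as_matrix()[:,2]]@X, r[-1]
def ik(P,Rt,seeds,tol=.004):
    best=None
    for q0 in seeds:
        f=lambda q:(lambda p,r:np.r_[(p-P)*5,(r.inv()*Rt).as_rotvec()])(*fk(q))
        s=least_squares(f,np.clip(q0,lo+.01,hi-.01),bounds=(lo,hi),max_nfev=60)
        e=np.linalg.norm(s.fun)
        if best is None or e<best[0]: best=(e,s.x)
        if e<tol: break
    return best
OFF=np.array([.0094,0,-.0101])
E
cat > s.py <<'E'
from ik import *
rng=np.random.default_rng(0)
for b in(.29,.6):
  for psi in np.arange(-180,180,30):
    Rf=tool(np.radians(psi),np.pi/2-b); P=np.array([.535,.184,.12])-Rf.apply(R.from_euler("y",b-.29).apply(OFF) if 0 else OFF)
    e,q=ik(P,Rf,rng.uniform(lo,hi,(12,7)))
    print(b,psi,round(e,3),q.round(2) if e<.01 else "")
E
time OMP_NUM_THREADS=1 python3 s.py
```

```text
0.29 -180 0.25 
0.29 -150 0.309 
0.29 -120 0.007 [-1.14  1.32  1.07  1.14 -0.08  2.05 -0.56]
0.29 -90 0.0 [-0.65  0.89 -0.3   1.41  0.89  2.05 -1.11]
0.29 -60 0.0 [-0.52  0.77 -0.62  1.79  1.26  1.92 -1.11]
0.29 -30 0.0 [-1.14  0.47  0.03  2.23  1.38  1.32 -1.11]
0.29 0 0.213 
0.29 30 0.349 
0.29 60 0.0 [ 1.17  0.78 -1.09  2.3  -1.46  0.57 -1.98]
0.29 90 0.003 [ 1.02  0.98 -1.06  1.89 -0.57  0.95 -2.6 ]
0.29 120 0.003 [-0.35  0.93  0.64  1.59 -1.21  2.05 -1.98]
0.29 150 0.0 [ 0.14  1.04 -0.39  1.16 -0.46  1.99 -2.31]
0.6 -180 0.0 [-0.24  0.92 -0.07  1.1  -0.22  2.05 -1.88]
0.6 -150 0.032 
0.6 -120 0.0 [-0.46  0.87 -0.3   1.21  0.51  2.03 -1.3 ]
0.6 -90 0.003 [-0.43  0.76 -0.54  1.48  0.86  1.9  -1.13]
0.6 -60 0.0 [-1.32  0.53  0.49  1.88  0.7   1.26 -0.71]
0.6 -30 0.004 [ 0.1   0.63 -1.26  2.14  1.54  1.59 -0.81]
0.6 0 0.066 
0.6 30 0.167 
0.6 60 0.004 [-1.    0.43  1.2   2.36  4.6   1.21 -2.34]
0.6 90 0.025 
0.6 120 0.001 [-0.38  0.71  0.57  1.65 -1.01  1.74 -2.1 ]
0.6 150 0.0 [ 0.36  0.99 -0.84  1.26 -0.07  1.77 -2.52]
real	0m25.688s
user	0m25.406s
sys	0m0.148s
```

```bash
cat > sim.py <<'E'
from ik import *
def path(wps,q,n=15):
    for P,yaw,tilt in wps:
        Rt=tool(yaw,tilt); p0,r0=fk(q); rv=(r0.inv()*Rt).as_rotvec(); worst=0
        for k in range(1,n+1):
            Rk=r0*R.from_rotvec(rv*k/n); Pk=p0+(np.array(P)-p0)*k/n
            f=lambda x:np.r_[(lambda p,r:np.r_[(p-Pk)*5,(r.inv()*Rk).as_rotvec()])(*fk(x)),.003*(x-q)]
            s=least_squares(f,np.clip(q,lo+.001,hi-.001),bounds=(lo,hi)); q=s.x; worst=max(worst,np.linalg.norm(s.fun[:6]))
        print(np.round(P,3),yaw,tilt,"worst",round(worst,3),q.round(2))
    return q
if __name__=="__main__":
    q=robot.get_obs()["q"]; 
    Rf=tool(-.7,1.28); Pf=lambda z:np.array([.535,.184,z])-Rf.apply(OFF)
    q=path([([.52,.15,.3],.3,.5),([.45,.40,.3],-.4,.3),([.47,.40,.25],-.7,.6),([.50,.3,.22],-.7,1.0),(Pf(.15),-.7,1.28),(Pf(.045),-.7,1.28)],q)
    plan([.52,.15,.3],tool(.3,.5),g=1)
E
python3 sim.py
```

```text
[0.52 0.15 0.3 ] 0.3 0.5 worst 0.008 [ 0.35 -0.27 -0.6   1.99 -0.21  0.88  1.7 ]
[0.45 0.4  0.3 ] -0.4 0.3 worst 0.0 [-0.08  0.33 -1.12  1.54  0.6   1.48 -0.07]
[0.47 0.4  0.25] -0.7 0.6 worst 0.0 [-0.41  0.46 -0.95  1.55  0.89  1.65 -0.58]
[0.5  0.3  0.22] -0.7 1.0 worst 0.0 [-0.49  0.47 -0.84  1.81  1.17  1.72 -0.78]
[0.544 0.176 0.156] -0.7 1.28 worst 0.0 [-0.49  0.58 -0.68  2.06  1.43  1.73 -1.03]
[0.544 0.176 0.051] -0.7 1.28 worst 0.0 [-0.54  0.8  -0.61  2.04  1.51  1.74 -1.22]
from [0.5805 0.1518 0.2989] d 0.0605 rot 33.4 n 6
[[1, [0.004, 0.004, -0.008], [0.018, 0.095, 0.013]], [1, [0.006, 0.004, -0.008], [0.018, 0.095, 0.013]], [1, [0.006, 0.003, -0.007], [0.018, 0.095, 0.013]], [1, [0.006, 0.003, -0.007], [0.018, 0.095, 0.013]], [1, [0.008, 0.004, -0.006], [0.018, 0.095, 0.013]], [1, [0.008, 0.002, -0.006], [0.018, 0.095, 0.013]]]
```

Call:
{"op": "carry_out", "data": {
  "deltas": [
    [1,[0.004,0.004,-0.008],[0.018,0.095,0.013]],
    [1,[0.006,0.004,-0.008],[0.018,0.095,0.013]],
    [1,[0.006,0.003,-0.007],[0.018,0.095,0.013]],
    [1,[0.006,0.003,-0.007],[0.018,0.095,0.013]],
    [1,[0.008,0.004,-0.006],[0.018,0.095,0.013]],
    [1,[0.008,0.002,-0.006],[0.018,0.095,0.013]]
  ]
}}

```text
time_s: 7.03
tcp_pos: [0.551, 0.1463, 0.3085]
tool_rot: [-0.164, 0.907, 0.078, 0.38]
force: [1.4, 1.9, -1.9]
finger_gap: 0.0555
finger_force: 66.3
```

```bash
python3 - <<'E'
from sim import *
q=robot.get_obs()["q"];print(q.round(2))
path([([.45,.40,.3],-.4,.3)],q)
plan([.45,.40,.3],tool(-.4,.3),g=1,n=12)
E
```

```text
[ 0.19 -0.36 -0.38  2.2  -0.5   0.53  2.04]
[0.45 0.4  0.3 ] -0.4 0.3 worst 0.017 [-0.23  0.25 -0.9   1.54  0.5   1.44 -0.01]
from [0.551  0.1463 0.3085] d 0.2732 rot 51.7 n 12
[[1, [0.001, 0.023, 0.001], [0.035, 0.039, 0.054]], [1, [0.002, 0.022, -0.001], [0.035, 0.039, 0.054]], [1, [0.004, 0.023, -0.001], [0.035, 0.039, 0.054]], [1, [0.004, 0.022, -0.001], [0.035, 0.039, 0.054]], [1, [0.006, 0.022, -0.002], [0.035, 0.039, 0.054]], [1, [0.008, 0.021, -0.003], [0.035, 0.039, 0.054]], [1, [0.008, 0.021, -0.003], [0.035, 0.039, 0.054]], [1, [0.01, 0.021, -0.003], [0.035, 0.039, 0.054]], [1, [0.011, 0.019, -0.004], [0.035, 0.039, 0.054]], [1, [0.012, 0.019, -0.004], [0.035, 0.039, 0.054]], [1, [0.013, 0.018, -0.004], [0.035, 0.039, 0.054]], [1, [0.015, 0.017, -0.004], [0.035, 0.039, 0.054]]]
```

Call:
{"op": "carry_out", "data": {
  "deltas": [
    [1,[0.001,0.023,0.001],[0.035,0.039,0.054]],
    [1,[0.002,0.022,-0.001],[0.035,0.039,0.054]],
    [1,[0.004,0.023,-0.001],[0.035,0.039,0.054]],
    [1,[0.004,0.022,-0.001],[0.035,0.039,0.054]],
    [1,[0.006,0.022,-0.002],[0.035,0.039,0.054]],
    [1,[0.008,0.021,-0.003],[0.035,0.039,0.054]],
    [1,[0.008,0.021,-0.003],[0.035,0.039,0.054]],
    [1,[0.01,0.021,-0.003],[0.035,0.039,0.054]],
    [1,[0.011,0.019,-0.004],[0.035,0.039,0.054]],
    [1,[0.012,0.019,-0.004],[0.035,0.039,0.054]],
    [1,[0.013,0.018,-0.004],[0.035,0.039,0.054]],
    [1,[0.015,0.017,-0.004],[0.035,0.039,0.054]]
  ]
}}

```text
time_s: 8.03
tcp_pos: [0.4493, 0.3671, 0.3019]
tool_rot: [0.155, 0.973, -0.018, 0.169]
force: [-0.8, -0.1, 0.6]
finger_gap: 0.056
finger_force: 66.9
```

```bash
python3 - <<'E'
from sim import *
q=robot.get_obs()["q"];print(q.round(2))
path([([.47,.36,.25],-.7,.8)],q)
plan([.47,.36,.25],tool(-.7,.8),g=1,n=12)
E
```

```text
[ 0.18  0.22 -1.28  1.66  0.55  1.37  0.07]
[0.47 0.36 0.25] -0.7 0.8 worst 0.0 [-0.42  0.48 -1.    1.66  1.05  1.74 -0.68]
from [0.4493 0.3671 0.3019] d 0.0563 rot 34.4 n 12
[[1, [-0.0, -0.0, 0.005], [0.019, -0.038, 0.027]], [1, [-0.0, -0.0, 0.004], [0.019, -0.038, 0.027]], [1, [-0.0, -0.0, 0.005], [0.019, -0.038, 0.027]], [1, [-0.0, 0.0, 0.005], [0.019, -0.038, 0.027]], [1, [0.0, 0.0, 0.004], [0.019, -0.038, 0.027]], [1, [0.001, 0.001, 0.005], [0.019, -0.038, 0.027]], [1, [0.001, 0.0, 0.005], [0.019, -0.038, 0.027]], [1, [0.001, 0.001, 0.004], [0.019, -0.038, 0.027]], [1, [0.001, 0.0, 0.005], [0.019, -0.038, 0.027]], [1, [0.001, 0.001, 0.004], [0.019, -0.038, 0.027]], [1, [0.002, 0.0, 0.005], [0.019, -0.038, 0.027]], [1, [0.002, 0.001, 0.004], [0.019, -0.038, 0.027]]]
```

Call:
{"op": "carry_out", "data": {
  "deltas": [
    [1,[0,0,0.005],[0.019,-0.038,0.027]],
    [1,[0,0,0.005],[0.019,-0.038,0.027]],
    [1,[0,0,0.005],[0.019,-0.038,0.027]],
    [1,[0,0,0.005],[0.019,-0.038,0.027]],
    [1,[0,0,0.005],[0.019,-0.038,0.027]],
    [1,[0.001,0,0.005],[0.019,-0.038,0.027]],
    [1,[0.001,0,0.005],[0.019,-0.038,0.027]],
    [1,[0.001,0,0.004],[0.019,-0.038,0.027]],
    [1,[0.001,0,0.005],[0.019,-0.038,0.027]],
    [1,[0.001,0.001,0.004],[0.019,-0.038,0.027]],
    [1,[0.002,0,0.005],[0.019,-0.038,0.027]],
    [1,[0.002,0.001,0.004],[0.019,-0.038,0.027]]
  ]
}}

```text
time_s: 9.03
tcp_pos: [0.4682, 0.3597, 0.248]
tool_rot: [0.316, 0.865, -0.132, 0.366]
force: [-0.3, -0.9, -1.6]
finger_gap: 0.0558
finger_force: 66.9
```

```bash
python3 - <<'E'
from sim import *
q=robot.get_obs()["q"];print(q.round(2))
Rf=tool(-.7,1.28); Pf=np.array([.535,.20,.17])-Rf.apply(OFF)
path([(Pf,-.7,1.28)],q)
plan(Pf,Rf,g=1,n=12)
E
```

```text
[-0.39  0.46 -1.    1.69  1.05  1.72 -0.68]
[0.544 0.192 0.176] -0.7 1.28 worst 0.0 [-0.44  0.58 -0.77  2.02  1.44  1.79 -0.99]
from [0.4682 0.3597 0.248 ] d 0.1977 rot 27.5 n 12
[[1, [-0.005, -0.007, 0.014], [0.0, -0.04, -0.0]], [1, [-0.005, -0.006, 0.014], [0.0, -0.04, -0.0]], [1, [-0.004, -0.007, 0.015], [0.0, -0.04, -0.0]], [1, [-0.004, -0.006, 0.015], [0.0, -0.04, -0.0]], [1, [-0.003, -0.007, 0.014], [0.0, -0.04, -0.0]], [1, [-0.003, -0.007, 0.015], [0.0, -0.04, -0.0]], [1, [-0.001, -0.006, 0.015], [0.0, -0.04, -0.0]], [1, [-0.002, -0.007, 0.015], [0.0, -0.04, -0.0]], [1, [-0.0, -0.007, 0.015], [0.0, -0.04, -0.0]], [1, [-0.0, -0.006, 0.015], [0.0, -0.04, -0.0]], [1, [0.0, -0.007, 0.015], [0.0, -0.04, -0.0]], [1, [0.001, -0.006, 0.016], [0.0, -0.04, -0.0]]]
```

Call:
{"op": "carry_out", "data": {
  "deltas": [
    [1,[-0.005,-0.007,0.014],[0,-0.04,0]],
    [1,[-0.005,-0.006,0.014],[0,-0.04,0]],
    [1,[-0.004,-0.007,0.015],[0,-0.04,0]],
    [1,[-0.004,-0.006,0.015],[0,-0.04,0]],
    [1,[-0.003,-0.007,0.014],[0,-0.04,0]],
    [1,[-0.003,-0.007,0.015],[0,-0.04,0]],
    [1,[-0.001,-0.006,0.015],[0,-0.04,0]],
    [1,[-0.002,-0.007,0.015],[0,-0.04,0]],
    [1,[0,-0.007,0.015],[0,-0.04,0]],
    [1,[0,-0.006,0.015],[0,-0.04,0]],
    [1,[0,-0.007,0.015],[0,-0.04,0]],
    [1,[0.001,-0.006,0.016],[0,-0.04,0]]
  ]
}}

```text
time_s: 10.03
tcp_pos: [0.5455, 0.1919, 0.1761]
tool_rot: [0.275, 0.754, -0.203, 0.561]
force: [0.3, -0.3, -1.9]
finger_gap: 0.0553
finger_force: 67.0
```

Call:
{"op": "carry_out", "data": {
  "deltas": [
    [1,[0,0,0],[0,0,0]],
    [1,[0,0,0],[0,0,0]],
    [1,[0,0,0],[0,0,0]]
  ]
}}

```text
time_s: 10.28
tcp_pos: [0.5451, 0.1934, 0.1767]
tool_rot: [0.275, 0.755, -0.202, 0.56]
force: [-0.0, 1.6, -1.6]
finger_gap: 0.0556
finger_force: 66.9
```

```bash
python3 - <<'E'
from sim import *
import cv2
o=robot.get_obs();Rt=R.from_quat(o["tool_rot"]);print(o["q"].round(2),o["tcp_pos"],o["force"])
print("saw",o["tcp_pos"]+Rt.apply(OFF),"axis",Rt.apply([-.958,0,-.286]))
t=viewer.capture("top")[:,:,::-1];s=viewer.capture("scene")[:,:,::-1]
cv2.imwrite("pics/t2.png",t);cv2.imwrite("pics/s2.png",s)
S=o["tcp_pos"]+Rt.apply(OFF)
for n in("top","scene"): print(n,proj(n,[S,S+[0,0,.025],S-[0,0,.025]]).round(1).tolist())
c=lambda im,x,y,w,h:cv2.resize(im[y:y+h,x:x+w],(400,400),interpolation=cv2.INTER_CUBIC)
cv2.imwrite("pics/c2.png",np.hstack([c(t,105,165,80,80),c(s,310,120,80,80)]))
E
```

```text
[-0.41  0.57 -0.76  2.05  1.46  1.76 -0.99] [0.54511138 0.19341656 0.17665442] [-0.03769144  1.60052209 -1.55001257]
saw [0.53561685 0.20138237 0.17059062] axis [ 0.00165511 -0.00483264  0.99976693]
top [[131.1, 209.0], [128.2, 208.7], [134.0, 209.2]]
scene [[356.2, 145.6], [358.0, 135.7], [354.5, 155.1]]
```

View pics/c2.png

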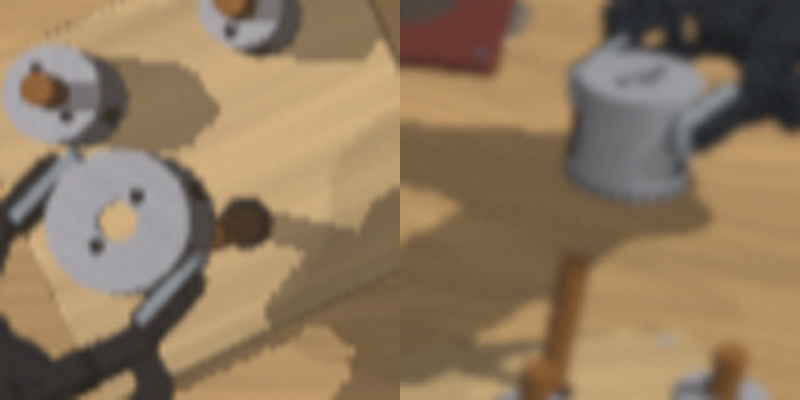

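Top crop: the arbor hole is at about (118,222), which is px (128.6,209.4), within 1 px of prediction. The scene crop shows the saw upright, teeth down, with the dowel tip at px (344.6,171.6). One magnified look at the dowel tip in the first images:

```bash
python3 - <<'E'
import cv2,numpy as np
t=cv2.imread("pics/top0.png");s=cv2.imread("pics/scene0.png")
c=lambda im,x,y,w,h:cv2.resize(im[y:y+h,x:x+w],(400,400),interpolation=cv2.INTER_CUBIC)
cv2.imwrite("pics/c3.png",np.hstack([c(t,138,198,25,25),c(s,328,164,32,32)]))
E
```

```text
(no output)
```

View pics/c3.png

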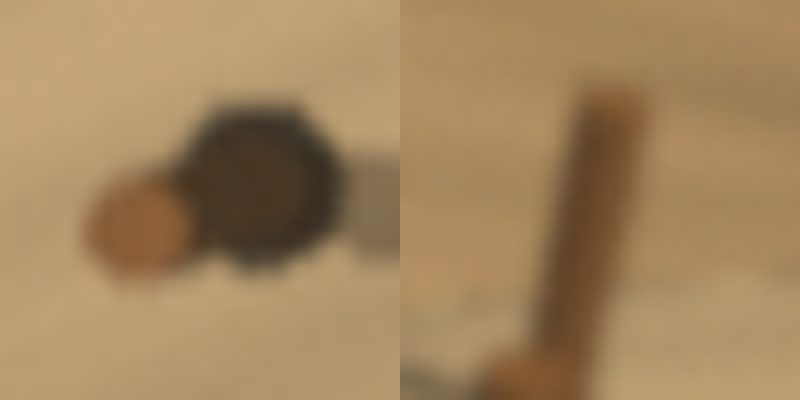

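Top: the tip is centred at (138,225) and the grommet at (258,185). Scene: the tip face is near (617,100).

```bash
python3 - <<'E'
from sim import *
tip=ray("top",(146.16,211.6),.095); foot=ray("top",(153.66,209.1),.022)
print("tip",tip,"foot",foot,"proj tip in scene",proj("scene",[tip]),"meas 344.9 171.5; scene ray",ray("scene",(344.9,171.5),.095))
hole=ray("top",(128.2,209.0),.1956); o=robot.get_obs();Rt=R.from_quat(o["tool_rot"]);print("hole",hole)
yaw=.4216; Rm=np.array([[np.cos(yaw),np.sin(yaw)],[-np.sin(yaw),np.cos(yaw)]])
print("lean stand mm",Rm@(tip-foot)[:2]*1000)
# target: hole over tip, hole z = .107 -> origin z=.082 (teeth .057: dowel tip already inside)
print("need dxyz hole->tip",(tip-hole))
Rf=tool(-.7,1.28)
P=o["tcp_pos"]+np.r_[(tip-hole)[:2],-.06]
plan(P,Rf,g=1,n=12,nd=4)
E
```

```text
tip [0.53099863 0.18658909 0.095     ] foot [0.53768778 0.1840803  0.022     ] proj tip in scene [[345.23548918 171.62843795]] meas 344.9 171.5; scene ray [0.53058746 0.18574809 0.095     ]
hole [0.53507187 0.20130302 0.1956    ]
lean stand mm [-5.07675904  5.02645498]
need dxyz hole->tip [-0.00407324 -0.01471392 -0.1006    ]
from [0.5451 0.1937 0.1771] d 0.0619 rot 0.4 n 12
[[1, [0.0046, -0.0012, 0.002], [0.0004, -0.0003, -0.0002]], [1, [0.0047, -0.0012, 0.0019], [0.0004, -0.0003, -0.0002]], [1, [0.0046, -0.0011, 0.002], [0.0004, -0.0003, -0.0002]], [1, [0.0046, -0.0012, 0.0019], [0.0004, -0.0003, -0.0002]], [1, [0.0047, -0.0012, 0.002], [0.0004, -0.0003, -0.0002]], [1, [0.0046, -0.0011, 0.0019], [0.0004, -0.0003, -0.0002]], [1, [0.0046, -0.0012, 0.0019], [0.0004, -0.0003, -0.0002]], [1, [0.0047, -0.0012, 0.002], [0.0004, -0.0003, -0.0002]], [1, [0.0046, -0.0011, 0.0019], [0.0004, -0.0003, -0.0002]], [1, [0.0046, -0.0012, 0.002], [0.0004, -0.0003, -0.0002]], [1, [0.0047, -0.0011, 0.0019], [0.0004, -0.0003, -0.0002]], [1, [0.0046, -0.0012, 0.002], [0.0004, -0.0003, -0.0002]]]
```

Call:
{"op": "carry_out", "data": {
  "deltas": [
    [1,[0.0046,-0.0012,0.002],[0,0,0]],
    [1,[0.0046,-0.0012,0.002],[0,0,0]],
    [1,[0.0046,-0.0012,0.002],[0,0,0]],
    [1,[0.0046,-0.0012,0.002],[0,0,0]],
    [1,[0.0046,-0.0012,0.002],[0,0,0]],
    [1,[0.0046,-0.0012,0.002],[0,0,0]],
    [1,[0.0046,-0.0012,0.002],[0,0,0]],
    [1,[0.0046,-0.0012,0.002],[0,0,0]],
    [1,[0.0046,-0.0012,0.002],[0,0,0]],
    [1,[0.0046,-0.0012,0.002],[0,0,0]],
    [1,[0.0046,-0.0011,0.002],[0,0,0]],
    [1,[0.0046,-0.0012,0.002],[0,0,0]]
  ]
}}

```text
time_s: 11.38
tcp_pos: [0.5413, 0.1771, 0.116]
tool_rot: [0.275, 0.754, -0.203, 0.561]
force: [-0.2, -0.3, -1.5]
finger_gap: 0.0558
finger_force: 66.9
```

Call:
{"op": "carry_out", "data": {
  "deltas": [
    [1,[0,0,0],[0,0,0]],
    [1,[0,0,0],[0,0,0]],
    [1,[0,0,0],[0,0,0]]
  ]
}}

```text
time_s: 11.63
tcp_pos: [0.5414, 0.1774, 0.1167]
tool_rot: [0.275, 0.754, -0.203, 0.561]
force: [-0.1, -0.4, -1.5]
finger_gap: 0.0556
finger_force: 66.9
```

```bash
cat > look.py <<'E'
import sys
from sim import *
import cv2
o=robot.get_obs();Rt=R.from_quat(o["tool_rot"]);print(o["q"].round(2),o["tcp_pos"].round(4),o["force"].round(1),o["torque"].round(2),o["time_s"])
# calibrated: hole - tcp in the tool frame at z .1956 pose
ho=np.array([.53507,.2013,.1956])-[.54511,.19355,.1769]
R0=R.from_quat([0.275,0.755,-0.202,0.56])
print("hole",(o["tcp_pos"]+Rt.apply(R0.inv().apply(ho))).round(4),"axis",Rt.apply([-.958,0,-.286]).round(4))
print("world->tool\n",Rt.as_matrix().T.round(3))
if len(sys.argv)>1:
    t=viewer.capture("top")[:,:,::-1];s=viewer.capture("scene")[:,:,::-1]
    c=lambda im,x,y,w,h:cv2.resize(im[y:y+h,x:x+w],(400,400),interpolation=cv2.INTER_CUBIC)
    cv2.imwrite(f"pics/{sys.argv[1]}.png",np.hstack([c(t,122,187,50,50),c(s,310,130,80,80)]))
E
python3 look.py c4
```

```text
[-0.43  0.67 -0.72  2.09  1.5   1.75 -1.12] [0.5414 0.1774 0.1167] [-0.1 -0.4 -1.5] [0.9  1.07 0.  ] 11.6333
hole [0.5314 0.1852 0.1353] axis [ 0.001  -0.0034  0.9998]
world->tool
 [[-0.22   0.187 -0.957]
 [ 0.642  0.767  0.002]
 [ 0.735 -0.614 -0.289]]
```

View pics/c4.png

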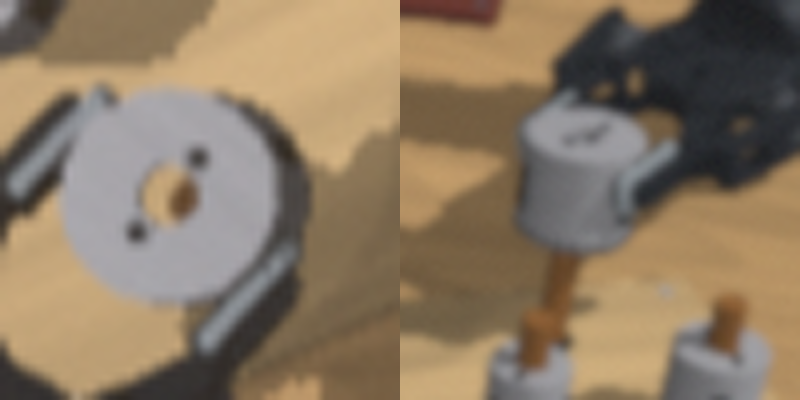

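```bash
python3 - <<'E'
from sim import *
print("hole meas",ray("top",(142.56,210.94),.1353),"expect px over tip",proj("top",[[.531,.1866,.1353]]))
E
```

```text
hole meas [0.53184003 0.18588104 0.1353    ] expect px over tip [[142.21589435 211.34907903]]
```

Call:
{"op": "carry_out", "data": {
  "deltas": [
    [1,[0.003,0,0.0008],[0,0,0]],
    [1,[0.003,0,0.0008],[0,0,0]],
    [1,[0.003,0,0.0008],[0,0,0]],
    [1,[0.003,0,0.0008],[0,0,0]],
    [1,[0.003,0,0.0008],[0,0,0]],
    [1,[0.003,0,0.0008],[0,0,0]],
    [1,[0.003,0,0.0008],[0,0,0]],
    [1,[0.003,0,0.0008],[0,0,0]],
    [1,[0.003,0,0.0008],[0,0,0]],
    [1,[0.003,0,0.0008],[0,0,0]],
    [1,[0,0,0],[0,0,0]],
    [1,[0,0,0],[0,0,0]]
  ]
}}

```text
time_s: 12.73
tcp_pos: [0.5406, 0.1779, 0.0853]
tool_rot: [0.275, 0.754, -0.203, 0.561]
force: [-0.5, -0.4, -1.5]
finger_gap: 0.0555
finger_force: 66.9
```

```bash
python3 look.py c5
```

```text
[-0.45  0.74 -0.7   2.08  1.53  1.76 -1.17] [0.5406 0.1779 0.0853] [-0.5 -0.4 -1.5] [ 0.88  0.99 -0.01] 12.7333
hole [0.5305 0.1857 0.104 ] axis [ 0.0015 -0.003   0.9998]
world->tool
 [[-0.221  0.187 -0.957]
 [ 0.642  0.767  0.001]
 [ 0.734 -0.614 -0.289]]
```

View pics/c5.png

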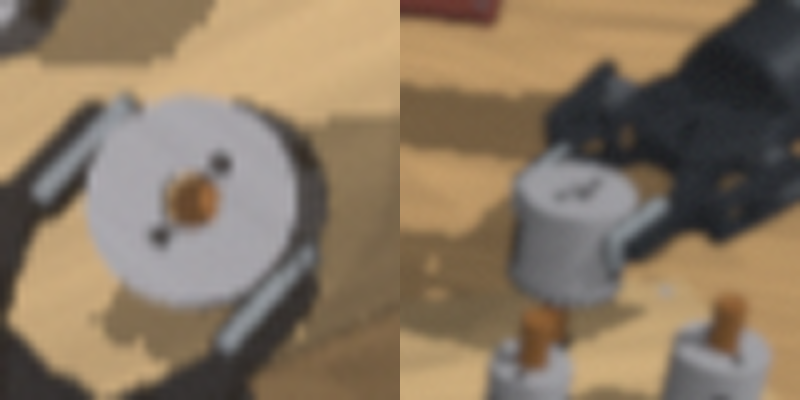

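Call:
{"op": "carry_out", "data": {
  "deltas": [
    [1,[0.001,0,0.0003],[0,0,0]],
    [1,[0.001,0,0.0003],[0,0,0]],
    [1,[0.001,0,0.0003],[0,0,0]],
    [1,[0.001,0,0.0003],[0,0,0]],
    [1,[0.0005,0,0.0002],[0,0,0]],
    [1,[0.0005,0,0.0002],[0,0,0]],
    [1,[0,0,0],[0,0,0]]
  ]
}}

```text
time_s: 13.42
tcp_pos: [0.5407, 0.1778, 0.0802]
tool_rot: [0.275, 0.754, -0.203, 0.561]
force: [0.2, -0.2, -0.7]
finger_gap: 0.0558
finger_force: 66.9
```

```bash
python3 look.py
```

```text
[-0.45  0.75 -0.69  2.08  1.53  1.76 -1.18] [0.5407 0.1778 0.0802] [ 0.2 -0.2 -0.7] [0.81 0.98 0.02] 13.4167
hole [0.5306 0.1856 0.0988] axis [ 0.0013 -0.0032  0.9998]
world->tool
 [[-0.221  0.187 -0.957]
 [ 0.642  0.767  0.002]
 [ 0.734 -0.614 -0.289]]
```

Call:
{"op": "carry_out", "data": {
  "deltas": [
    [1,[0.0005,0,0.0002],[0,0,0]],
    [1,[0.0005,0,0.0002],[0,0,0]],
    [1,[0.0005,0,0.0002],[0,0,0]],
    [1,[0,0,0],[0,0,0]]
  ]
}}

```text
time_s: 13.75
tcp_pos: [0.5408, 0.1778, 0.0786]
tool_rot: [0.275, 0.754, -0.203, 0.561]
force: [-0.2, -0.2, -1.0]
finger_gap: 0.0558
finger_force: 66.9
```

Call:
{"op": "carry_out", "data": {
  "deltas": [
    [1,[0.0005,0,0.0002],[0,0,0]],
    [1,[0.0005,0,0.0002],[0,0,0]],
    [1,[0.0005,0,0.0002],[0,0,0]],
    [1,[0.0005,0,0.0002],[0,0,0]],
    [1,[0,0,0],[0,0,0]]
  ]
}}

```text
time_s: 14.17
tcp_pos: [0.5409, 0.1778, 0.0764]
tool_rot: [0.275, 0.754, -0.203, 0.561]
force: [-0.5, 0.6, -2.0]
finger_gap: 0.0558
finger_force: 67.1
```

Call:
{"op": "carry_out", "data": {
  "deltas": [
    [1,[0.0009,0,0.0004],[0,0,0]],
    [1,[0.0009,0,0.0004],[0,0,0]],
    [1,[0.0009,0,0.0004],[0,0,0]],
    [1,[0,0,0],[0,0,0]]
  ]
}}

```text
time_s: 14.5
tcp_pos: [0.5411, 0.1776, 0.0733]
tool_rot: [0.274, 0.755, -0.203, 0.561]
force: [-2.0, 2.2, -0.9]
finger_gap: 0.0555
finger_force: 67.3
```

```bash
python3 look.py c6
```

```text
[-0.45  0.76 -0.69  2.08  1.54  1.76 -1.19] [0.5411 0.1776 0.0733] [-2.   2.2 -0.9] [ 0.89  1.05 -0.  ] 14.5
hole [0.5311 0.1854 0.092 ] axis [ 0.0016 -0.0034  0.9998]
world->tool
 [[-0.221  0.187 -0.957]
 [ 0.642  0.767  0.002]
 [ 0.735 -0.614 -0.289]]
```

View pics/c6.png

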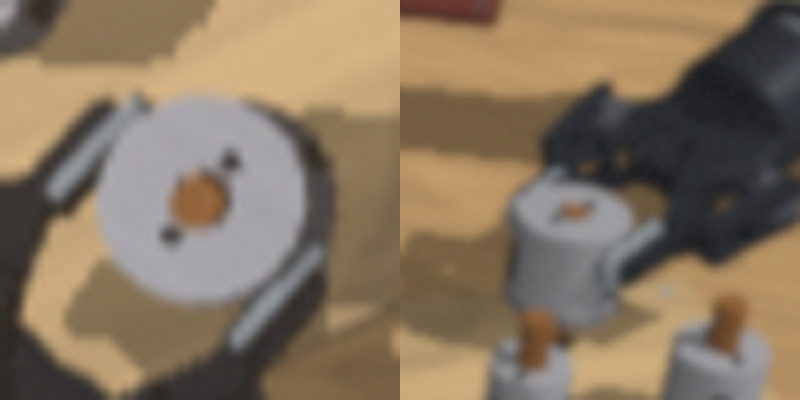

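The saw is threaded: the dowel is visible through the hole in both views. I'll ease it down along the lean, correcting by the side force.

Call:
{"op": "carry_out", "data": {
  "deltas": [
    [1,[0.0011,0.0001,0],[0,0,0]],
    [1,[0.0009,0,0.0003],[0,0,0]],
    [1,[0.0009,0,0.0004],[0,0,0]],
    [1,[0.0009,0,0.0004],[0,0,0]],
    [1,[0,0,0],[0,0,0]]
  ]
}}

```text
time_s: 15.02
tcp_pos: [0.5413, 0.1775, 0.0694]
tool_rot: [0.275, 0.754, -0.203, 0.561]
force: [-2.4, 1.6, -1.9]
finger_gap: 0.0556
finger_force: 67.3
```

Call:
{"op": "carry_out", "data": {
  "deltas": [
    [1,[0.0009,0,0.0001],[0,0,0]],
    [1,[0.0009,0,0.0003],[0,0,0]],
    [1,[0.0009,0,0.0003],[0,0,0]],
    [1,[0.0009,0,0.0003],[0,0,0]],
    [1,[0.0009,0,0.0003],[0,0,0]],
    [1,[0,0,0],[0,0,0]]
  ]
}}

```text
time_s: 15.52
tcp_pos: [0.5412, 0.1774, 0.0647]
tool_rot: [0.275, 0.754, -0.203, 0.561]
force: [0.2, 0.2, -0.8]
finger_gap: 0.0557
finger_force: 67.2
```

Call:
{"op": "carry_out", "data": {
  "deltas": [
    [1,[0.0009,0,0.0004],[0,0,0]],
    [1,[0.0009,0,0.0003],[0,0,0]],
    [1,[0.0009,0,0.0004],[0,0,0]],
    [1,[0.0009,0,0.0003],[0,0,0]],
    [1,[0.0009,0,0.0004],[0,0,0]],
    [1,[0,0,0],[0,0,0]]
  ]
}}

```text
time_s: 16.02
tcp_pos: [0.5416, 0.1772, 0.0599]
tool_rot: [0.275, 0.754, -0.203, 0.561]
force: [0.9, -0.4, -1.5]
finger_gap: 0.0556
finger_force: 67.2
```

Call:
{"op": "carry_out", "data": {
  "deltas": [
    [1,[0.0009,0,0.0004],[0,0,0]],
    [1,[0.0009,0,0.0004],[0,0,0]],
    [1,[0.0009,0,0.0004],[0,0,0]],
    [1,[0.0009,0,0.0004],[0,0,0]],
    [1,[0.0009,0,0.0004],[0,0,0]],
    [1,[0,0,0],[0,0,0]]
  ]
}}

```text
time_s: 16.52
tcp_pos: [0.542, 0.1769, 0.055]
tool_rot: [0.275, 0.754, -0.203, 0.561]
force: [0.7, -0.9, -3.1]
finger_gap: 0.0555
finger_force: 67.2
```

Call:
{"op": "carry_out", "data": {
  "deltas": [
    [1,[0.0005,0,0.0002],[0,0,0]],
    [1,[0.0005,0,0.0002],[0,0,0]],
    [1,[0.0005,0,0.0002],[0,0,0]],
    [1,[0.0005,0,0.0002],[0,0,0]],
    [1,[0.0005,0,0.0002],[0,0,0]],
    [1,[0,0,0],[0,0,0]]
  ]
}}

```text
time_s: 17.02
tcp_pos: [0.5422, 0.1768, 0.0524]
tool_rot: [0.275, 0.754, -0.203, 0.561]
force: [-0.6, 0.5, -2.1]
finger_gap: 0.0556
finger_force: 67.2
```

Call:
{"op": "carry_out", "data": {
  "deltas": [
    [1,[0.0005,0,0.0002],[0,0,0]],
    [1,[0.0005,0,0.0002],[0,0,0]],
    [1,[0.0005,0,0.0002],[0,0,0]],
    [1,[0,0,0],[0,0,0]]
  ]
}}

```text
time_s: 17.35
tcp_pos: [0.5423, 0.1767, 0.0508]
tool_rot: [0.275, 0.754, -0.203, 0.561]
force: [-0.5, 0.6, -0.8]
finger_gap: 0.0555
finger_force: 67.1
```

Call:
{"op": "carry_out", "data": {
  "deltas": [
    [1,[0.0005,0,0.0002],[0,0,0]],
    [1,[0.0005,0,0.0002],[0,0,0]],
    [1,[0,0,0],[0,0,0]]
  ]
}}

```text
time_s: 17.6
tcp_pos: [0.5424, 0.1767, 0.0499]
tool_rot: [0.275, 0.754, -0.203, 0.561]
force: [-0.2, 1.3, -0.2]
finger_gap: 0.0554
finger_force: 67.2
```

Call:
{"op": "carry_out", "data": {
  "deltas": [
    [1,[0.0005,0,0.0002],[0,0,0]],
    [1,[0,0,0],[0,0,0]],
    [1,[0,0,0],[0,0,0]]
  ]
}}

```text
time_s: 17.85
tcp_pos: [0.5425, 0.1767, 0.0498]
tool_rot: [0.275, 0.754, -0.203, 0.561]
force: [-2.7, 1.7, 5.5]
finger_gap: 0.0556
finger_force: 67.5
```

Call:
{"op": "carry_out", "data": {
  "deltas": [
    [0.2,[0,0,0],[0,0,0]],
    [0,[0,0,0],[0,0,0]],
    [-0.3,[0,0,0],[0,0,0]],
    [-0.6,[0,0,0],[0,0,0]],
    [-0.6,[0,0,0],[0,0,0]],
    [-0.6,[0,0,0],[0,0,0]],
    [-0.6,[0,0,0],[0,0,0]]
  ]
}}

```text
time_s: 18.43
tcp_pos: [0.5425, 0.1764, 0.0491]
tool_rot: [0.275, 0.754, -0.203, 0.56]
force: [-1.5, -0.3, 0.2]
finger_gap: 0.0684
finger_force: 0.0
```

```bash
python3 look.py c7
```

```text
[-0.46  0.82 -0.66  2.07  1.56  1.76 -1.23] [0.5425 0.1764 0.0491] [-1.5 -0.3  0.2] [0.65 0.79 0.01] 18.4333
hole [0.5324 0.1842 0.0678] axis [ 0.0016 -0.0032  0.9998]
world->tool
 [[-0.221  0.187 -0.957]
 [ 0.642  0.767  0.001]
 [ 0.734 -0.614 -0.289]]
```

View pics/c7.png

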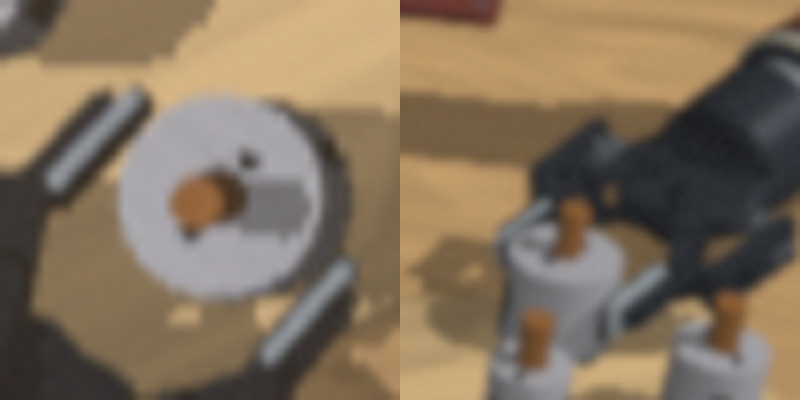

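The saw is seated and the pads are clear on both sides: plate centre about (220,195), dowel leaning through it. Now I retract along the tool axis.

Call:
{"op": "carry_out", "data": {
  "deltas": [
    [-0.6,[0,0,-0.004],[0,0,0]],
    [-0.6,[0,0,-0.008],[0,0,0]],
    [-0.6,[0,0,-0.012],[0,0,0]],
    [-0.6,[0,0,-0.015],[0,0,0]],
    [-0.6,[0,0,-0.015],[0,0,0]],
    [-0.6,[0,0,-0.015],[0,0,0]],
    [-0.6,[0,0,-0.015],[0,0,0]],
    [-0.6,[0,0,-0.015],[0,0,0]],
    [-0.6,[0,0,-0.015],[0,0,0]],
    [-0.6,[0,0,0],[0,0,0]],
    [-0.6,[0,0,0],[0,0,0]]
  ]
}}

```text
time_s: 19.45
tcp_pos: [0.4581, 0.2478, 0.0824]
tool_rot: [0.274, 0.755, -0.202, 0.561]
force: [0.6, -0.9, -0.0]
finger_gap: 0.0684
finger_force: 0.0
```

```bash
python3 look.py c8
```

```text
[-0.61  0.81 -0.77  2.02  1.39  1.9  -1.26] [0.4581 0.2478 0.0824] [ 0.6 -0.9 -0. ] [ 0.67  0.74 -0.  ] 19.45
hole [0.448  0.2556 0.1011] axis [ 0.0013 -0.004   0.9998]
world->tool
 [[-0.221  0.187 -0.957]
 [ 0.641  0.768  0.002]
 [ 0.735 -0.613 -0.289]]
```

View pics/c8.png

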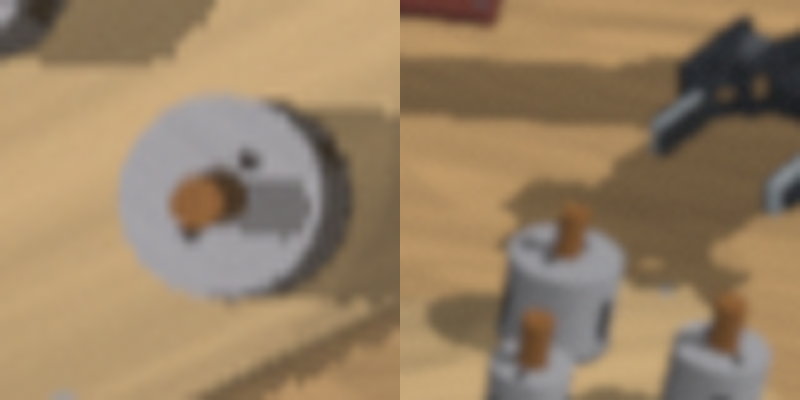

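```bash
python3 - <<'E'
from h import *
print("back",ray("top",(122+221.5/8-.5,187+195.5/8-.5),.07),"foot .5377 .1841")
print(ticket.job_done())
E
```

```text
back [0.5327621  0.18496672 0.07      ] foot .5377 .1841
the job is handed in; nothing more can be done
None
```

The big hole saw stands teeth down on the empty dowel, released; by the top camera its axis is about 5 mm from the dowel's foot (limit 8 mm). The job is handed in at about 19.5 s of 64 s, with no verdict returned.

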